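# Refill the laundry tablet dispenser

## Robot

A 7-joint arm with a two-finger parallel gripper is mounted at the origin on the work surface. World frame = base frame: x ahead of the robot, y to its left, z up, the work surface at z = 0. Lengths are in mm, angles in rad, forces in N, time in s.
With the tool pointing down it reaches from about 350 to 900 mm from the base axis. Payload 7.2 kg.
Tool frame: the origin (TCP) lies midway between the tips of the shut fingers; the grasp point (between the pads) lies 19 mm behind it; z points along the fingers, y is the direction in which the jaws open and shut (so a half turn about z gives the same grasp; the last joint's range is limited). The gripper opens to 88 mm and grips with 3 to 60 N. Pads are 20 mm wide; open, the fingers measure 115 mm over their backs; the gripper's body (75 mm by 178 mm) begins 61 mm behind the grasp point.
Start: joints at [1.183, 0.411, -0.013, 1.596, 0.006, 1.134, -0.082], TCP at [196.474, -593.319, 222.653] pointing down, gripper open.
Joint ranges: [-2.95, 2.95], [-0.29, 1.99], [-1.47, 1.44], [0.14, 2.54], [-1.03, 4.17], [0.13, 1.85], [-2.86, 2.86]. Speed limits (rad/s): [2.39, 2.39, 3.01, 3.01, 3.14, 3.14, 3.14].

## Interface

Orientations are given as a rotation vector (axis times angle).
In Python, from bench import r, viewer, ticket gives the robot as it stands.
- The arm moves only by the tool arm_command, never from a script. Its argument "increments" is text: rows parted by semicolons, each of 4 numbers parted by spaces: the shift along the tool's x, y, z in mm, then the turn about the tool's z in rad. In form: x y z roll; .... A call has exactly 8 rows; each row is the pose to reach, as a shift and turn from the pose commanded when the call began, along the tool's axes at that moment; what a row does not reach only later rows make up. A row lasts 1/12 s, in which the tool goes at most 41.7 mm and 7.16 degrees, less where a joint would pass 70% of its speed; a pose out of reach is approached as far as the arm can. A call with a gripper value outside its range is refused whole. "jaw" is the finger opening in mm, from 0 to 87.8, set as the call begins (left out, the last holds). The fingers move at their own pace and stop on an object; "squeeze" is the grip in N (left out, the last holds). Time passes only in rows, so rows that repeat a pose let the fingers close, or fill a call up. It gives the time, the measured TCP pose, the force and the opening at its end, in the units of the state.
- r.observe(): the state, without advancing time (a new reading comes with each control period).
- viewer.get_image(name): name is "scene" or "top"; returns (picture, depth): 480x640x3 uint8, blue, green, red; 480x640 float32, mm along the optical axis (not along the pixel's ray), 0 where there is no reading.
- viewer.get_calibration(name): a dict with "camera_matrix" (3x3 intrinsics, pixels), "k1" (the pictures are not rectified: a ray, as slopes to the right and down, at radius r is drawn at 1 + k1 r^2 times it, then the intrinsics apply), "extrinsics" (4x4, takes a point from camera to world coordinates). Camera axes: x right, y up, looking along -z (the intrinsics and any distortion apply to the point x, -y, -z); pixel columns grow to the right and rows downward; lengths in mm; the calibration is good to about 2 mm. A picture is of the moment at which its call begins. get_calibration takes no time and is no camera call.
- ticket.close_job(): hands the job in, once; it reports no verdict.
The state is a dict: "time": time; "qpos": joint angles; "qd": joint speeds; "joint_efforts": joint torques, N m; "ee_pos": TCP position; "tool_rot": TCP orientation; "wrist_force": force on the tool from outside, world axes, zero at the start; "torque": the same for the moment, N m; "width": opening from 0.0 (shut) to 1.0 (fully open).
Only numpy, scipy, OpenCV 4.12 (cv2) and the standard library are available. Lean on these libraries where they do the work, as an engineer would, in place of code of your own. Each camera call takes 0.05 s, during which the arm holds its last target. There are 200 camera calls.

## Task

Refill the laundry room's tablet dispenser: slide the grooved lid all the way out of the wooden box and lay it flat on the table, its rib upward, then put every tablet from the box into the dispenser's tray, one per well, lying flat on the well's floor. When all are in, push the loaded tray fully home, and leave the other things on the table standing where they are.

Things in the scene. Friction and masses are not known exactly. Their poses are not given: they have to be found in the camera images.
- box: Fixed plywood box, 167 (x) x 170 (y) x 46 mm high; origin: centre of its underside, on the table. Inner space x -73 to 73, y -75 to 75 mm, grey floor insert, top 12 mm up. Grooves along both x sides: ledges 34 mm up, under lips (41.5 to 46 mm up) reaching in to x = -70, 70 mm. The lid comes out only over the +y end wall (33 mm high, outer face y = 81); -y end: 46 mm high stop.
- lid: Loose wooden lid, 153 (x) x 155 (y) x 5 mm, about 0.14 kg, held down by the grooves with 1 to 2 mm of play. Origin: centre of its underside; y along the grooves. Starts in the grooves, origin 34 mm above the table and 0 to 20 mm to +y of the box's origin; clear of them once its origin is 160 mm to +y of the box's origin.
- lid_rib (a point): Top centre of the darker upright rib at the middle of the lid: 60 mm long along x, 14 mm thick along y, top 29 mm above the lid's underside (24 mm above its upper face).
- unit: Fixed white tablet dispenser; a loading tray slides in under its clear top. Origin: on the table under the middle of the housing's mouth; x points into the housing (the way the tray is pushed). Housing x 0 to 155 mm, 230 mm wide, clear top 54 mm high, back part (x over 110 mm) 90 mm high; tunnel open to 50 mm above the table. A 5 mm base plate reaches from x = -155 to 155 mm.
- tray (a joint): How far the aluminium loading tray is pushed in, m: 0 = fully drawn out (all six wells in the open), 0.11 = fully home; both are hard stops. Starts partly in, the far row of wells at or under the mouth. Slides with about 2 N friction, stays where it is left. Tray 150 mm long, 190 mm wide, top face 22 mm above the table.
- tray_knob (a point): Top centre of the black round knob at the tray's front edge: 22 mm across, 24 mm high above the tray's top face, top 46 mm above the table. Push or pull it along the unit's x. With the tray home it stands 27 mm in front of the mouth.
- well0 (a point): Centre of the floor of well 0 of the tray (front row): a square pocket 41 x 41 mm, 8 mm deep, floor 14 mm above the table, axes as the unit's. Wells are 62 mm apart across the tray (y) and 48 mm along it (x).
- well1 (a point): Centre of the floor of well 1 of the tray (front row): a square pocket 41 x 41 mm, 8 mm deep, floor 14 mm above the table, axes as the unit's. Wells are 62 mm apart across the tray (y) and 48 mm along it (x).
- well2 (a point): Centre of the floor of well 2 of the tray (front row): a square pocket 41 x 41 mm, 8 mm deep, floor 14 mm above the table, axes as the unit's. Wells are 62 mm apart across the tray (y) and 48 mm along it (x).
- well3 (a point): Centre of the floor of well 3 of the tray (far row): a square pocket 41 x 41 mm, 8 mm deep, floor 14 mm above the table, axes as the unit's. Wells are 62 mm apart across the tray (y) and 48 mm along it (x).
- well4 (a point): Centre of the floor of well 4 of the tray (far row): a square pocket 41 x 41 mm, 8 mm deep, floor 14 mm above the table, axes as the unit's. Wells are 62 mm apart across the tray (y) and 48 mm along it (x).
- well5 (a point): Centre of the floor of well 5 of the tray (far row): a square pocket 41 x 41 mm, 8 mm deep, floor 14 mm above the table, axes as the unit's. Wells are 62 mm apart across the tray (y) and 48 mm along it (x).
- tab1: White detergent tablet: round disc, 34 mm across, 24 mm thick, 30 g, straight band 10 mm high round its middle, bevelled to 26 mm across at both faces. Origin: its centre, 12 mm above what it lies on; z along its axis. Starts flat in the box in a 38 mm square pocket (floor 6 mm above the table, 6 mm deep) of its insert; 3 pockets along x, 45 mm apart, 2 along y, 62 mm apart. Some are absent.
- tab2: White detergent tablet: round disc, 34 mm across, 24 mm thick, 30 g, straight band 10 mm high round its middle, bevelled to 26 mm across at both faces. Origin: its centre, 12 mm above what it lies on; z along its axis. Starts flat in the box in a 38 mm square pocket (floor 6 mm above the table, 6 mm deep) of its insert; 3 pockets along x, 45 mm apart, 2 along y, 62 mm apart. Some are absent.
- tab3: White detergent tablet: round disc, 34 mm across, 24 mm thick, 30 g, straight band 10 mm high round its middle, bevelled to 26 mm across at both faces. Origin: its centre, 12 mm above what it lies on; z along its axis. Starts flat in the box in a 38 mm square pocket (floor 6 mm above the table, 6 mm deep) of its insert; 3 pockets along x, 45 mm apart, 2 along y, 62 mm apart. Some are absent.
- tab4: White detergent tablet: round disc, 34 mm across, 24 mm thick, 30 g, straight band 10 mm high round its middle, bevelled to 26 mm across at both faces. Origin: its centre, 12 mm above what it lies on; z along its axis. Starts flat in the box in a 38 mm square pocket (floor 6 mm above the table, 6 mm deep) of its insert; 3 pockets along x, 45 mm apart, 2 along y, 62 mm apart. Some are absent.
- tab5: White detergent tablet: round disc, 34 mm across, 24 mm thick, 30 g, straight band 10 mm high round its middle, bevelled to 26 mm across at both faces. Origin: its centre, 12 mm above what it lies on; z along its axis. Starts flat in the box in a 38 mm square pocket (floor 6 mm above the table, 6 mm deep) of its insert; 3 pockets along x, 45 mm apart, 2 along y, 62 mm apart. Some are absent.
- tab6: White detergent tablet: round disc, 34 mm across, 24 mm thick, 30 g, straight band 10 mm high round its middle, bevelled to 26 mm across at both faces. Origin: its centre, 12 mm above what it lies on; z along its axis. Starts flat in the box in a 38 mm square pocket (floor 6 mm above the table, 6 mm deep) of its insert; 3 pockets along x, 45 mm apart, 2 along y, 62 mm apart. Some are absent.
- dosing_cup: Bystander: small open steel measuring cup, 42 mm across, 34 mm high, standing near the middle of the table. Origin: centre of its underside.
- stain_tin: Bystander: small closed metal tin, 38 mm across, 42 mm high, near the middle of the table. Origin: centre of its underside.
- detergent: Bystander: white detergent bottle, 72 mm across, 190 mm high, at the back. Origin: centre of its underside.
- powder_tub: Bystander: round grey tub with a cap, 84 mm across, 100 mm high, at the back left. Origin: centre of its underside.
- spray_can: Bystander: metal can, 54 mm across, 160 mm high, at the back, in the middle. Origin: centre of its underside.
- carton: Bystander: cardboard carton 90 x 140 x 55 mm, at the near right. Origin: centre of its underside.
Not all that is in view belongs to the job. What is meant by the lid is not red, and is the smaller of those in its own colour.

How it is judged:
By the outcome, as a careful person would: the job done as asked, in the order asked, and still so for the second after the job is handed in, with the robot touching nothing.
Of tab1, tab2, tab3, tab4, tab5, tab6 only 4 to 6 are there at a start; the rules pass over those that are not, and their reading is None.
At some moment in a run one of tab1, tab2, tab3, tab4, tab5, tab6 may be knocked a few centimetres aside while the robot is not near it.
Once in a run the grip may slacken for a moment while it holds something.
It also fails if it takes over 208 s, if anything falls off the work surface, if the arm or the gripper's body presses on something with over 40 N, if the wrist force passes 120 N, or if a joint passes its speed limit or range.

## Working session

There is one attempt and no reset: what is moved stays moved. The work goes in short steps, Python scripts to look and compute and a tool call to move; the robot and the scene stay as the last step left them, time stands still between calls to the robot, and variables do not carry over. Pictures are saved under pics/ and viewed, on a budget of 14 in all, crops included, one or two more only if the job needs it, and the job is handed in when it is done.

Besides the shell and the picture viewer there is one more tool, called after "Emit:" by a JSON object that holds its "api" and its "payload", one argument or row to a line. arm_command: Moves the arm, as the interface text tells. Its arguments: {"type":"object","properties":{"increments":{"type":"string"},"jaw":{"type":"number"},"squeeze":{"type":"number"}},"required":["increments"]}

```bash
ls; mkdir -p pics; cat > h.py <<'E'
import numpy as np, cv2
from bench import r, viewer, ticket
def snap(n,tag):
    im,d=viewer.get_image(n); cv2.imwrite(f'pics/{tag}.png',im); np.save(f'pics/{tag}.npy',d); return im,d
def rays(n,uv):
    c=viewer.get_calibration(n);K=np.array(c['camera_matrix']);T=np.array(c['extrinsics'])
    p=cv2.undistortPoints(np.array(uv,float).reshape(-1,1,2),K,np.array([c['k1'],0,0,0.])).reshape(-1,2)
    d=np.c_[p[:,0],-p[:,1],-np.ones(len(p))]
    return T[:3,3],d@T[:3,:3].T
def onz(n,uv,z):
    o,d=rays(n,uv); return o+d*((z-o[2])/d[:,2])[:,None]
def bydepth(n,uv,D):
    o,d=rays(n,uv); return np.array([o+d[i]*D[int(v),int(u)] for i,(u,v) in enumerate(uv)])
def proj(n,P):
    c=viewer.get_calibration(n);K=np.array(c['camera_matrix']);T=np.array(c['extrinsics'])
    q=(np.atleast_2d(P)-T[:3,3])@T[:3,:3]; x=q[:,0]/-q[:,2];y=-q[:,1]/-q[:,2];f=1+c['k1']*(x*x+y*y)
    return np.c_[K[0,0]*x*f+K[0,2],K[1,1]*y*f+K[1,2]]
E
python3 - <<'E'
from h import *
for n in('top','scene'):
    snap(n,n+'0'); c=viewer.get_calibration(n); print(c)
s=r.observe();print(s)
E
```

```text
pics
{'camera_matrix': array([[539.19456623,   0.        , 312.73654641],
       [  0.        , 539.19456623, 229.7973087 ],
       [  0.        ,   0.        ,   1.        ]]), 'k1': -0.013654767168631435, 'extrinsics': array([[ 1.78409208e-02,  9.89280091e-01, -1.44936546e-01,
         2.63053605e+02],
       [-9.99834817e-01,  1.71493047e-02, -6.01993163e-03,
         1.03457274e+02],
       [-3.46983752e-03,  1.45020006e-01,  9.89422639e-01,
         1.70085189e+03],
       [ 0.00000000e+00,  0.00000000e+00,  0.00000000e+00,
         1.00000000e+00]])}
{'camera_matrix': array([[586.52249029,   0.        , 324.02537358],
       [  0.        , 586.52249029, 243.27023236],
       [  0.        ,   0.        ,   1.        ]]), 'k1': -0.07140134829948797, 'extrinsics': array([[-3.24243455e-01, -5.25761560e-01,  7.86410176e-01,
         1.67791459e+03],
       [ 9.45964925e-01, -1.83783466e-01,  2.67159125e-01,
         4.89063930e+02],
       [ 4.06718915e-03,  8.30541041e-01,  5.56942580e-01,
         9.13087279e+02],
       [ 0.00000000e+00,  0.00000000e+00,  0.00000000e+00,
         1.00000000e+00]])}
{'time': 0.1, 'qpos': array([ 1.18280701,  0.41183896, -0.01271102,  1.59692691,  0.0056148 ,
        1.1343105 , -0.08218963]), 'qd': array([-0.00058921, -0.00282399,  0.00069793, -0.00270359, -0.00031268,
       -0.00022513,  0.00067503]), 'joint_efforts': array([ 3.68260924e-03, -5.89093566e+01,  6.44204356e-01, -2.91707951e+01,
       -5.37424232e-02,  1.45542022e-02,  3.01199270e-05]), 'ee_pos': array([ 196.29810061, -592.90456046,  221.89500665]), 'tool_rot': array([-3.10012011e+00, -5.00023873e-01,  5.40309703e-04]), 'wrist_force': array([0.36683715, 0.67345007, 0.12981277]), 'torque': array([0.03294806, 0.00512732, 0.02139679]), 'width': 0.9989374654649688}
```

View pics/top0.png

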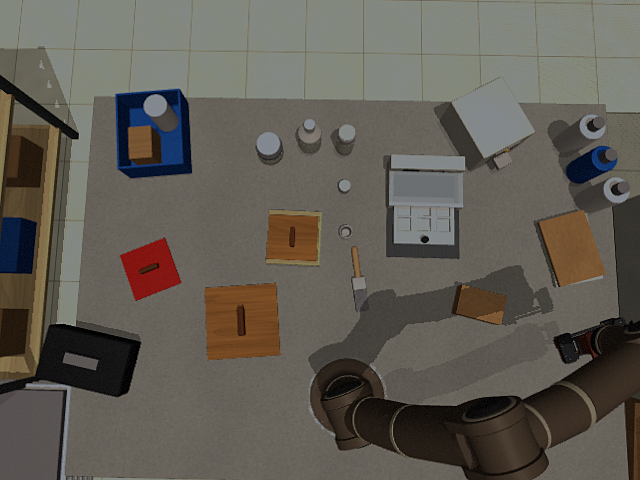

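View pics/scene0.png

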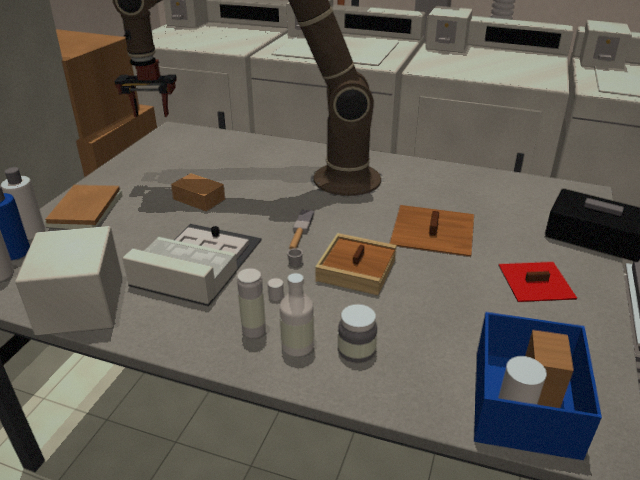

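The top view shows the box with its lid and rib at (293,237), and the dispenser at (425,205) with its knob at (424,239). The decoy lids are at (242,320), which is larger, and at (150,268), which is red. Next I zoom in on the box and the unit.

```bash
python3 - <<'E'
from h import *
a=cv2.imread('pics/top0.png');b=cv2.imread('pics/scene0.png')
f=lambda im,x,y,w,h:cv2.resize(im[y:y+h,x:x+w],(400,300),interpolation=cv2.INTER_CUBIC)
cv2.imwrite('pics/c1.png',np.vstack([np.hstack([f(a,253,195,80,60+15)if 0 else f(a,250,201,88,66),f(a,375,145,132,99+0)]),np.hstack([f(b,306,225,100,75),f(b,120,215,150,112)])]))
D=np.load('pics/top0.npy')
# heights of box profile along row 237
for uv in [[(u,222) for u in range(262,326,2)],[(u,255) for u in range(262,326,2)]]:
    P=bydepth('top',uv,D);print(np.round(P[:,1:]).astype(int).tolist())
print(bydepth('top',[(292,237),(424,239),(347,186),(345,232),(410,212),(425,212),(442,212),(410,225)],D).round())
E
```

```text
[[276, 2], [270, 4], [264, -4], [254, 37], [247, 46], [241, 37], [235, 33], [229, 40], [222, 42], [216, 36], [210, 37], [204, 40], [198, 31], [191, 38], [185, 42], [179, 43], [173, 30], [166, 41], [160, 45], [154, 41], [148, 37], [141, 41], [135, 49], [129, 33], [123, 37], [116, 46], [110, 38], [104, 37], [98, 25], [91, 42], [85, -1], [78, -3]]
[[273, 5], [267, -1], [256, 50], [251, 39], [244, 43], [238, 43], [232, 39], [226, 41], [220, 34], [213, 46], [207, 41], [201, 36], [195, 36], [189, 42], [182, 41], [176, 48], [170, 46], [164, 41], [158, 44], [152, 38], [145, 35], [139, 43], [133, 44], [127, 47], [121, 41], [114, 42], [108, 39], [102, 42], [96, 43], [89, 0], [83, 4], [77, -4]]
[[ 480.  177.   61.]
 [ 483. -232.   41.]
 [ 648.    8.   40.]
 [ 506.   11.    3.]
 [ 572. -193.   18.]
 [ 573. -241.   16.]
 [ 574. -295.   17.]
 [ 529. -192.   23.]]
```

View pics/c1.png

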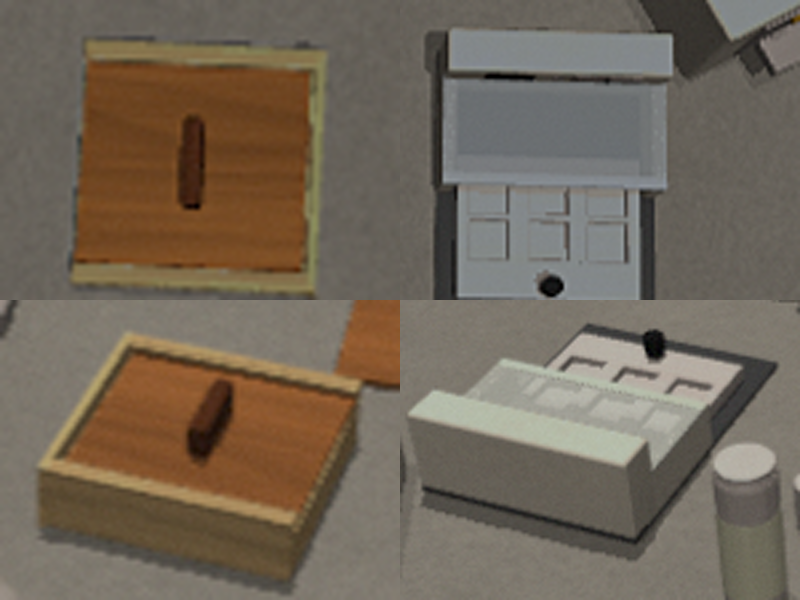

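The open end of the box is on the left, at world +y, and the yaw is small. The tray's far row is just at the mouth, near crop pixel (550,200). Next come the measurements.

```bash
cat >> h.py <<'E'
def tool():
    s=r.observe();R=cv2.Rodrigues(np.array(s['tool_rot']))[0];return np.array(s['ee_pos']),R,s
def go(x,y,z,yaw=None):
    "tool-frame shift and roll to TCP target; yaw = world angle of the jaw axis (mod pi)"
    p,R,s=tool();d=R.T@(np.array([x,y,z])-p);a=0
    if yaw is not None:
        j=np.arctan2(R[1,1],R[0,1]);a=-((yaw-j+np.pi/2)%np.pi-np.pi/2)
    print('shift',d.round(1),'roll',round(a,3),'tcp',p.round(1),'rows>=',round(max(np.linalg.norm(d)/41.7,abs(a)/.125),1))
E
python3 - <<'E'
from h import *
im=cv2.imread('pics/top0.png');hsv=cv2.cvtColor(im,cv2.COLOR_BGR2HSV)
for p in [(280,225),(293,213),(319,240),(292,237),(330,260),(424,239),(420,190),(410,212),(393,235),(390,252)]: print(p,hsv[p[1],p[0]])
def big(m,roi):
    x0,y0,x1,y1=roi;q=np.zeros_like(m);q[y0:y1,x0:x1]=m[y0:y1,x0:x1]
    c=max(cv2.findContours(q,0,cv2.CHAIN_APPROX_NONE)[0],key=cv2.contourArea);return c
box=big(cv2.inRange(hsv,(5,70,40),(40,255,255)),(255,200,335,275))
print('box',cv2.boundingRect(box)); P=onz('top',box,46);print(cv2.minAreaRect(P[:,:2].astype(np.float32)))
knob=big(cv2.inRange(hsv,(0,0,0),(180,255,40)),(412,228,436,250));print('knob',cv2.boundingRect(knob))
k=np.mean(onz('top',knob.reshape(-1,2),46),0);print(k)
E
```

```text
(280, 225) [ 14 177 108]
(293, 213) [ 19 112 134]
(319, 240) [ 29  86 131]
(292, 237) [ 10 171  70]
(330, 260) [ 21  25 101]
(424, 239) [150  10  26]
(420, 190) [ 96  11 112]
(410, 212) [12 17 77]
(393, 235) [30  4 58]
(390, 252) [165   9  54]
box (265, 210, 57, 57)
((481.4106750488281, 172.69871520996094), (165.32374572753906, 169.74815368652344), 87.705322265625)
knob (421, 236, 8, 7)
[ 482.15272395 -233.33920897   46.        ]
```

```bash
python3 - <<'E'
from h import *
im=cv2.imread('pics/top0.png');hsv=cv2.cvtColor(im,cv2.COLOR_BGR2HSV)
f=lambda L:[(375+(x-400)*.33,145+y*.33) for x,y in L]
print('mouth z54',onz('top',f([(443,188),(665,188)]),54).round(1))
print('back top z90',onz('top',f([(449,75),(671,77),(449,30),(671,35)]),90).round(1))
print('wells z22',onz('top',f([(488,240),(548,240),(607,242),(488,200),(548,200),(607,201)]),22).round(1))
g=cv2.resize(im[195:265,375:475],None,fx=8,fy=8,interpolation=cv2.INTER_CUBIC);g=cv2.convertScaleAbs(g,alpha=1.5)
cv2.imwrite('pics/c2.png',g)
m=cv2.inRange(hsv,(5,70,40),(16,255,90))[222:252,284:301]
ys,xs=np.nonzero(m);print('rib px',len(xs),xs.mean()+284,ys.mean()+222,xs.min()+284,xs.max()+284,ys.min()+222,ys.max()+222)
print(onz('top',[(xs.mean()+284,ys.mean()+222)],63))
lid=cv2.inRange(hsv,(5,140,40),(16,255,255))
q=np.zeros_like(lid);q[200:275,255:335]=lid[200:275,255:335]
c=max(cv2.findContours(q,0,cv2.CHAIN_APPROX_NONE)[0],key=cv2.contourArea)
print('lid',cv2.minAreaRect(onz('top',c,39)[:,:2].astype(np.float32)))
p=cv2.findContours(cv2.inRange(hsv,(0,0,0),(180,255,40)),0,1)[0]
go(480,177,150,np.pi/2-.04)
E
```

```text
mouth z54 [[ 579.8 -122.6   54. ]
 [ 583.8 -350.3   54. ]]
back top z90 [[ 689.4 -124.1   90. ]
 [ 691.3 -349.1   90. ]
 [ 736.5 -124.3   90. ]
 [ 735.2 -350.1   90. ]]
wells z22 [[ 531.8 -173.7   22. ]
 [ 532.9 -236.1   22. ]
 [ 531.8 -297.4   22. ]
 [ 574.1 -174.    22. ]
 [ 575.1 -236.6   22. ]
 [ 575.2 -298.2   22. ]]
rib px 109 291.56880733944956 236.24770642201835 289 294 226 246
[[481.87165105 177.93952129  63.        ]]
lid ((482.2696228027344, 177.28721618652344), (154.63973999023438, 139.25596618652344), 88.2206039428711)
shift [ 511.4 -641.6   72.8] roll 0.36 tcp [ 196.3 -592.9  221.9] rows>= 19.8
```

View pics/c2.png

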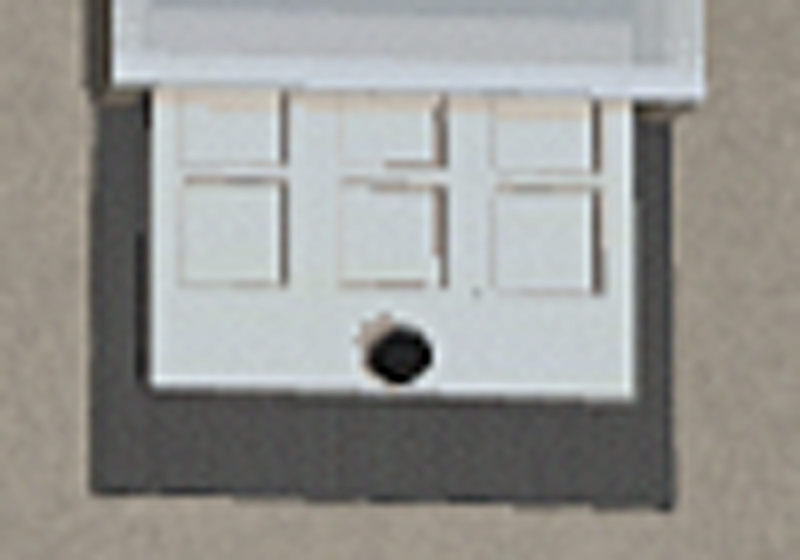

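The zoom shows six white wells; the front row's centres are at (234,232), (393,236) and (546,241). The knob is at (400,353) and the mouth edge is at row 90. I start with the lid.

Emit:
{"api": "arm_command", "payload": {
  "increments": "25 -31 0 0; 50 -62 0 0; 75 -93 0 0; 100 -124 0 0; 125 -155 0 0; 150 -186 0 0; 175 -217 0 0; 200 -248 0 0",
  "jaw": 50
}}

```text
time: 0.77
ee_pos: [308.4, -293.0, 222.5]
tool_rot: [3.101, 0.5, -0.0]
wrist_force: [1.2, -0.4, 0.0]
width: 0.571
```

Emit:
{"api": "arm_command", "payload": {
  "increments": "25 -31 0 0; 50 -62 0 0; 75 -93 0 0; 100 -124 0 0; 125 -155 0 0; 150 -186 0 0; 175 -217 0 0; 200 -248 0 0"
}}

```text
time: 1.43
ee_pos: [420.3, 5.1, 222.7]
tool_rot: [3.101, 0.5, 0.0]
wrist_force: [1.1, -0.6, 0.7]
width: 0.573
```

```bash
python3 - <<'E'
from h import *
go(482,178,150,np.pi/2-.035)
f=lambda L:[(375+(x+.5)/8-.5,195+(y+.5)/8-.5) for x,y in L]
P=onz('top',f([(234,232),(393,236),(546,241)]),22);print('front wells',P.round(1))
Q=onz('top',f([(150,385),(635,400),(180,285),(600,294)]),22);print('tray front, wells front',Q.round(1))
B=onz('top',f([(92,493),(675,508),(113,85),(705,100)]),5);B[2:]=onz('top',f([(113,85),(705,100)]),54);print(B.round(1))
for a in (Q[:2],Q[2:],B[:2],B[2:],P[::2]): d=a[0]-a[1];print('yaw',np.arctan2(-d[0],d[1]).round(4))
E
```

```text
shift [ 112.9 -144.8   72.7] roll 0.355 tcp [420.3   5.1 222.7] rows>= 4.7
front wells [[ 533.8 -173.    22. ]
 [ 533.3 -235.6   22. ]
 [ 532.4 -295.9   22. ]]
tray front, wells front [[ 472.5 -139.6   22. ]
 [ 469.9 -329.7   22. ]
 [ 512.3 -151.6   22. ]
 [ 511.6 -316.8   22. ]]
[[ 431.3 -119.1    5. ]
 [ 429.4 -349.     5. ]
 [ 585.7 -121.1   54. ]
 [ 583.7 -351.    54. ]]
yaw -0.0139
yaw -0.0043
yaw -0.0086
yaw -0.0083
yaw -0.0118
```

Emit:
{"api": "arm_command", "payload": {
  "increments": "20 -25 10 0.06; 42 -54 22 0.12; 64 -82 36 0.18; 86 -110 50 0.24; 105 -134 64 0.3; 113 -145 73 0.355; 113 -145 73 0.355; 113 -145 73 0.355"
}}

```text
time: 2.1
ee_pos: [481.1, 176.8, 148.8]
tool_rot: [3.141, -0.05, -0.004]
wrist_force: [0.6, -0.0, 0.7]
width: 0.566
```

```bash
python3 - <<'E'
from h import *
snap('top','t1');snap('scene','s1')
go(482,178,43,np.pi/2-.035)
E
```

```text
shift [ 1.000e-01 -2.800e+00  1.068e+02] roll 0.0 tcp [481.8 175.3 149.8] rows>= 2.6
```

Emit:
{"api": "arm_command", "payload": {
  "increments": "0 -3 20 0; 0 -3 45 0; 0 -3 70 0; 0 -3 90 0; 0 -3 100 0; 0 -3 107 0; 0 -3 107 0; 0 -3 107 0"
}}

```text
time: 2.87
ee_pos: [482.6, 179.2, 43.5]
tool_rot: [-3.141, 0.056, -0.001]
wrist_force: [0.4, 0.5, -0.2]
width: 0.571
```

Emit:
{"api": "arm_command", "payload": {
  "increments": "0 0 0 0; 0 0 0 0; 0 0 0 0; 0 0 0 0; 0 0 0 0; 0 0 0 0; 0 0 0 0; 0 0 0 0",
  "jaw": 0,
  "squeeze": 25
}}

```text
time: 3.53
ee_pos: [482.1, 179.1, 42.8]
tool_rot: [3.141, -0.055, 0.0]
wrist_force: [-0.1, -2.6, 4.4]
width: 0.162
```

Emit:
{"api": "arm_command", "payload": {
  "increments": "0 -6 0 0; 0 -14 0 0; 0 -24 0 0; 0 -34 0 0; 0 -44 0 0; 0 -54 0 0; 0 -64 0 0; 0 -74 0 0"
}}

```text
time: 4.2
ee_pos: [484.8, 253.7, 42.8]
tool_rot: [3.14, -0.055, 0.0]
wrist_force: [-0.5, -5.3, 6.0]
width: 0.16
```

Emit:
{"api": "arm_command", "payload": {
  "increments": "0 -12 0 0; 0 -26 0 0; 0 -40 0 0; 0 -54 0 0; 0 -68 0 0; 0 -82 0 0; 0 -96 0 0; 0 -110 0 0"
}}

```text
time: 4.87
ee_pos: [488.0, 365.5, 42.3]
tool_rot: [-3.14, 0.054, 0.001]
wrist_force: [0.1, -0.6, -1.5]
width: 0.156
```

```bash
python3 - <<'E'
from h import *
a,_=snap('top','t2');b,_=snap('scene','s2');go(475,360,9,None)
cv2.imwrite('pics/c3.png',np.hstack([cv2.resize(a[180:300,180:340],(400,300)),cv2.resize(b[200:350,290:490],(400,300))]))
E
```

```text
shift [-12.1   7.9  33.5] roll 0 tcp [487.4 367.4  42.5] rows>= 0.9
```

View pics/c3.png

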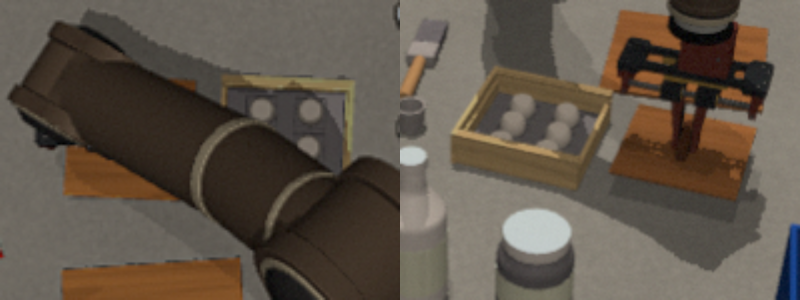

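The lid is out of the grooves, and the scene view shows six tablets in the box. I lower the lid.

Emit:
{"api": "arm_command", "payload": {
  "increments": "0 0 5 0; 0 0 11 0; 0 0 17 0; 0 0 23 0; 0 0 28 0; 0 0 31 0; 0 0 32 0; 0 0 33 0"
}}

```text
time: 5.63
ee_pos: [488.5, 363.2, 9.4]
tool_rot: [3.141, -0.055, -0.0]
wrist_force: [0.5, -0.4, -1.6]
width: 0.161
```

Emit:
{"api": "arm_command", "payload": {
  "increments": "0 0 0 0; 0 0 0 0; 0 0 0 0; 0 0 0 0; 0 0 0 0; 0 0 0 0; 0 0 0 0; 0 0 0 0",
  "jaw": 46
}}

```text
time: 6.3
ee_pos: [488.6, 363.4, 9.7]
tool_rot: [-3.141, 0.055, -0.0]
wrist_force: [0.0, 0.5, 0.3]
width: 0.521
```

Emit:
{"api": "arm_command", "payload": {
  "increments": "0 0 -10 0; 0 0 -25 0; 0 0 -45 0; 0 0 -70 0; 0 0 -95 0; 0 0 -120 0; 0 0 -130 0; 0 0 -130 0"
}}

```text
time: 6.97
ee_pos: [489.7, 364.5, 142.9]
tool_rot: [-3.138, 0.055, -0.007]
wrist_force: [0.4, 0.2, -0.3]
width: 0.529
```

```bash
python3 - <<'E'
from h import *
go(420,-100,139,np.pi/2-.009)
E
```

```text
shift [-53.3 466.7   2.2] roll -0.026 tcp [489.7 364.5 142.9] rows>= 11.3
```

Emit:
{"api": "arm_command", "payload": {
  "increments": "0 38 0 0; 0 76 0 0; 0 114 0 0; 0 152 0 0; 0 190 0 0; 0 228 0 0; 0 266 0 0; 0 300 0 0"
}}

```text
time: 7.63
ee_pos: [476.7, 60.8, 138.4]
tool_rot: [3.14, -0.057, -0.003]
wrist_force: [1.5, 0.1, 0.3]
width: 0.525
```

Emit:
{"api": "arm_command", "payload": {
  "increments": "0 38 0 0; 0 76 0 0; 0 114 0 0; 0 152 0 0; 0 190 0 0; 0 228 0 0; 0 266 0 0; 0 300 0 -0.026"
}}

```text
time: 8.3
ee_pos: [466.0, -238.7, 138.3]
tool_rot: [-3.141, 0.017, 0.003]
wrist_force: [0.4, 0.1, 0.2]
width: 0.526
```

```bash
python3 - <<'E'
from h import *
a,_=snap('top','t3');b,D=snap('scene','s3')
hsv=cv2.cvtColor(a,cv2.COLOR_BGR2HSV);m=cv2.inRange(hsv,(0,0,120),(180,60,255))
cv2.imwrite('pics/c4.png',np.hstack([cv2.resize(a[195:280,205:325],(424,300)),cv2.resize(b[215:300,310:420],(376,300))]))
go(482,-234,27,np.pi/2-.009)
E
```

```text
shift [ 16.9  -9.  110.9] roll -0.008 tcp [ 465.2 -242.6  138. ] rows>= 2.7
```

View pics/c4.png

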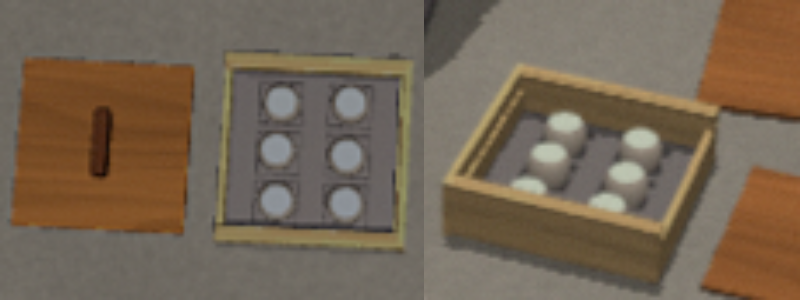

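The lid lies flat with its rib up, and all six tablets are in their pockets in a 2x3 layout. Next I pull the tray fully out.

Emit:
{"api": "arm_command", "payload": {
  "increments": "8 -4 0 0; 17 -9 15 0; 17 -9 40 0; 17 -9 65 0; 17 -9 85 0; 17 -9 100 0; 17 -9 110 0; 17 -9 110 0"
}}

```text
time: 9.07
ee_pos: [483.7, -224.8, 27.3]
tool_rot: [-3.139, 0.011, 0.005]
wrist_force: [0.1, 0.8, -0.2]
width: 0.524
```

Emit:
{"api": "arm_command", "payload": {
  "increments": "0 0 0 0; 0 0 0 0; 0 0 0 0; 0 0 0 0; 0 0 0 0; 0 0 0 0; 0 0 0 0; 0 0 0 0",
  "jaw": 0,
  "squeeze": 20
}}

```text
time: 9.73
ee_pos: [484.0, -235.8, 30.3]
tool_rot: [3.133, -0.024, 0.003]
wrist_force: [2.1, -23.2, -17.1]
width: 0.241
```

Emit:
{"api": "arm_command", "payload": {
  "increments": "-4 0 0 0; -9 0 0 0; -14 0 0 0; -19 0 0 0; -24 0 0 0; -29 0 0 0; -33 0 0 0; -36 0 0 0"
}}

```text
time: 10.4
ee_pos: [448.7, -235.4, 30.4]
tool_rot: [3.133, -0.024, 0.006]
wrist_force: [8.6, -26.1, -26.5]
width: 0.243
```

```bash
python3 - <<'E'
from h import *
p,R,s=tool();print(p,s['wrist_force'],s['width']*88)
im=cv2.imread('pics/t3.png');hsv=cv2.cvtColor(im,cv2.COLOR_BGR2HSV)
m=cv2.inRange(hsv,(0,0,130),(180,45,255))
q=np.zeros_like(m);q[216:260,277:312]=m[216:260,277:312]
for c in cv2.findContours(q,0,cv2.CHAIN_APPROX_NONE)[0]:
    if cv2.contourArea(c)>20:
        (u,v),rad=cv2.minEnclosingCircle(c);print(u,v,rad,onz('top',[(u,v)],28).round(1))
E
```

```text
[ 448.74299833 -235.40298838   30.40072335] [  8.55208606 -26.11294632 -26.45795031] 21.424378637739288
302.558837890625 252.11764526367188 4.141311168670654 [[437.2 144.1  28. ]]
282.6176452636719 251.2058868408203 4.038201332092285 [[439.  206.3  28. ]]
302.79412841796875 238.61764526367188 4.038193225860596 [[479.7 144.2  28. ]]
282.75 236.75 3.952946901321411 [[484.5 207.1  28. ]]
303.79412841796875 223.61764526367188 4.038193225860596 [[527.2 142.1  28. ]]
284.1666564941406 223.5 4.1164727210998535 [[526.5 203.7  28. ]]
```

The tray is out. Opening the jaw, rising and settling.

Emit:
{"api": "arm_command", "payload": {
  "increments": "0 0 0 0; 0 0 0 0; 0 0 0 0; 0 0 0 0; 0 0 0 0; 0 0 0 0; 0 0 0 0; 0 0 0 0",
  "jaw": 46
}}

```text
time: 11.07
ee_pos: [448.7, -226.8, 29.8]
tool_rot: [-3.142, 0.014, -0.0]
wrist_force: [0.4, 0.4, 0.3]
width: 0.524
```

Emit:
{"api": "arm_command", "payload": {
  "increments": "0 5 -6 0; 0 9 -15 0; 0 9 -30 0; 0 9 -50 0; 0 9 -65 0; 0 9 -73 0; 0 9 -73 0; 0 9 -73 0"
}}

```text
time: 11.73
ee_pos: [448.5, -236.6, 103.0]
tool_rot: [3.141, -0.015, 0.001]
wrist_force: [0.1, 0.0, 0.3]
width: 0.523
```

```bash
python3 - <<'E'
from h import *
a,_=snap('top','t4')
go(526,204,100,np.pi/2-.035)
E
```

```text
shift [  73.8 -441.     2.3] roll 0.025 tcp [ 448.  -236.3  102.3] rows>= 10.7
```

Emit:
{"api": "arm_command", "payload": {
  "increments": "7 -38 0 0; 14 -76 0 0; 20 -114 0 0; 26 -152 0 0; 32 -190 0 0; 38 -228 0 0; 44 -260 0 0; 50 -290 0 0"
}}

```text
time: 12.45
ee_pos: [500.4, 55.7, 101.6]
tool_rot: [-3.141, 0.012, 0.003]
wrist_force: [1.9, -0.7, 0.5]
width: 0.525
```

Emit:
{"api": "arm_command", "payload": {
  "increments": "7 -38 0 0.025; 14 -76 0 0.025; 20 -114 0 0.025; 24 -138 0 0.025; 25 -150 0 0.025; 25 -150 0 0.025; 25 -150 0 0.025; 25 -150 0 0.025"
}}

```text
time: 13.12
ee_pos: [527.2, 200.5, 101.9]
tool_rot: [3.139, -0.057, -0.002]
wrist_force: [0.3, -0.3, -0.2]
width: 0.525
```

```bash
python3 - <<'E'
from h import *
go(527,204,14,np.pi/2-.035)
a,_=snap('top','t5')
g=cv2.resize(a[195:273,375:475],None,fx=7,fy=7,interpolation=cv2.INTER_CUBIC);cv2.imwrite('pics/c5.png',cv2.convertScaleAbs(g,alpha=1.5))
E
```

```text
shift [-0.3 -3.6 87.9] roll -0.001 tcp [527.2 200.5 101.9] rows>= 2.1
```

View pics/c5.png

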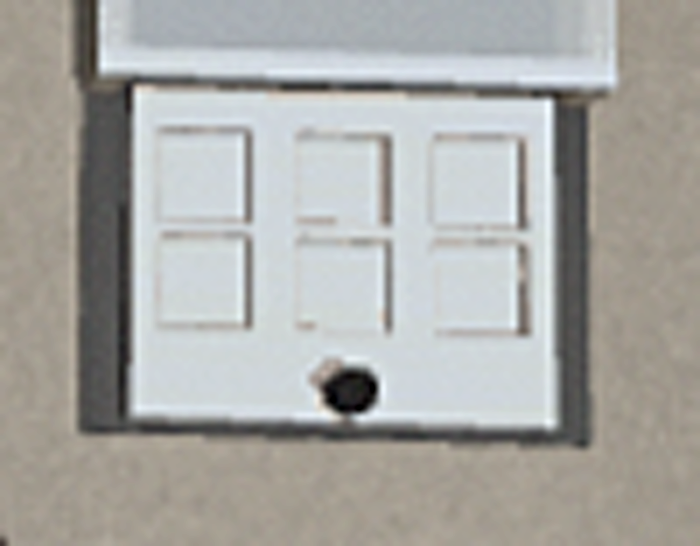

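The tray is fully out. The far-row well centres are at (203,175), (343,178) and (480,182); the front row is at (203,281), (344,285) and (481,287).

```bash
python3 - <<'E'
from h import *
L=[(203.5,175),(343,179),(479.5,182),(203.5,281),(344,284),(481,287)]
P=onz('top',[(375+(x+.5)/7-.5,195+(y+.5)/7-.5) for x,y in L],22)[:,:2];print(P.round(1))
c=P.mean(0);G=np.array([(24,62),(24,0),(24,-62),(-24,62),(-24,0),(-24,-62)])
t=-.009;R=np.array([[np.cos(t),-np.sin(t)],[np.sin(t),np.cos(t)]])
W=c+G@R.T;print(W.round(1));print((P-W).round(1))
kk=[(375+(350+.5)/7-.5,195+(390+.5)/7-.5)];print(onz('top',kk,46))
E
```

```text
[[ 546.6 -172.5]
 [ 545.8 -235.4]
 [ 545.5 -296.9]
 [ 498.3 -172.2]
 [ 498.1 -235.3]
 [ 497.8 -296.8]]
[[ 546.6 -173.1]
 [ 546.  -235.1]
 [ 545.4 -297.1]
 [ 498.6 -172.6]
 [ 498.  -234.6]
 [ 497.4 -296.6]]
[[-0.   0.5]
 [-0.2 -0.3]
 [ 0.1  0.1]
 [-0.2  0.4]
 [ 0.  -0.6]
 [ 0.3 -0.1]]
[[ 447.58586768 -232.50539328   46.        ]]
```

Emit:
{"api": "arm_command", "payload": {
  "increments": "0 -3.5 15 0; 0 -3.5 35 0; 0 -3.5 55 0; 0 -3.5 70 0; 0 -3.5 80 0; 0 -3.5 86 0; 0 -3.5 88 0; 0 -3.5 88 0"
}}

```text
time: 13.83
ee_pos: [527.8, 206.1, 14.7]
tool_rot: [3.141, -0.055, -0.0]
wrist_force: [0.8, 1.1, 0.0]
width: 0.523
```

Emit:
{"api": "arm_command", "payload": {
  "increments": "0 0 0 0; 0 0 0 0; 0 0 0 0; 0 0 0 0; 0 0 0 0; 0 0 0 0; 0 0 0 0; 0 0 0 0",
  "jaw": 0,
  "squeeze": 15
}}

```text
time: 14.5
ee_pos: [528.1, 206.6, 15.4]
tool_rot: [3.141, -0.054, 0.002]
wrist_force: [-1.3, -2.3, 5.6]
width: 0.376
```

Emit:
{"api": "arm_command", "payload": {
  "increments": "0 0 -20 0; 0 0 -55 0; 2 20 -85 0; 5 55 -85 0; 8 95 -85 0; 11 135 -85 0; 14 175 -85 0; 17 210 -85 0"
}}

```text
time: 15.17
ee_pos: [537.2, -6.4, 99.9]
tool_rot: [3.141, -0.055, 0.001]
wrist_force: [-0.7, 0.2, 0.4]
width: 0.378
```

Emit:
{"api": "arm_command", "payload": {
  "increments": "3 36 0 -0.026; 6 72 0 -0.026; 9 108 0 -0.026; 12 138 0 -0.026; 14 158 0 -0.026; 15 169 0 -0.026; 15 169 0 -0.026; 15 169 0 -0.026"
}}

```text
time: 15.83
ee_pos: [546.6, -172.2, 99.6]
tool_rot: [-3.141, 0.013, -0.0]
wrist_force: [0.2, 0.6, -1.0]
width: 0.375
```

Emit:
{"api": "arm_command", "payload": {
  "increments": "0 0 0 0; 0 0 0 0; 0 0 0 0; 0 0 0 0; 0 0 0 0; 0 0 0 0; 0 0 0 0; 0 0 0 0"
}}

```text
time: 16.5
ee_pos: [546.6, -173.2, 99.6]
tool_rot: [3.142, -0.013, -0.0]
wrist_force: [-0.4, -0.0, -0.3]
width: 0.374
```

```bash
python3 - <<'E'
from h import *
go(546.6,-173.1,25,np.pi/2-.009);print(tool()[2]['width'])
E
```

```text
shift [ 0.  -0.1 74.6] roll 0.001 tcp [ 546.6 -173.2   99.6] rows>= 1.8
0.3740942245938644
```

Emit:
{"api": "arm_command", "payload": {
  "increments": "0 0 15 0; 0 0 35 0; 0 0 50 0; 0 0 62 0; 0 0 70 0; 0 0 74 0; 0 0 74 0; 0 0 74 0"
}}

```text
time: 17.17
ee_pos: [546.9, -173.2, 26.0]
tool_rot: [3.141, -0.013, 0.001]
wrist_force: [0.3, -0.8, 0.6]
width: 0.379
```

Emit:
{"api": "arm_command", "payload": {
  "increments": "0 0 0 0; 0 0 0 0; 0 0 0 0; 0 0 0 0; 0 0 0 0; 0 0 0 0; 0 0 0 0; 0 0 0 0",
  "jaw": 44
}}

```text
time: 17.83
ee_pos: [546.6, -173.2, 25.7]
tool_rot: [3.141, -0.013, 0.0]
wrist_force: [0.5, -0.6, -0.3]
width: 0.506
```

Emit:
{"api": "arm_command", "payload": {
  "increments": "0 0 -15 0; 0 0 -45 0; 0 0 -75 0; -6 -35 -75 0; -13 -74 -75 0; -20 -113 -75 0; -27 -152 -75 0; -33 -190 -75 0"
}}

```text
time: 18.5
ee_pos: [514.5, 18.7, 100.9]
tool_rot: [3.141, -0.013, 0.001]
wrist_force: [1.5, -0.0, -0.8]
width: 0.495
```

Emit:
{"api": "arm_command", "payload": {
  "increments": "-7 -38 0 0.026; -14 -76 0 0.026; -20 -114 0 0.026; -26 -150 0 0.026; -30 -175 0 0.026; -33 -189 0 0.026; -33 -189 0 0.026; -33 -189 0 0.026"
}}

```text
time: 19.17
ee_pos: [483.4, 206.7, 100.6]
tool_rot: [3.141, -0.051, -0.0]
wrist_force: [-0.4, -0.5, -0.6]
width: 0.504
```

```bash
python3 - <<'E'
from h import *
go(484,206.3,15,np.pi/2-.035)
a,_=snap('top','t6');b,_=snap('scene','s6')
cv2.imwrite('pics/c6.png',np.hstack([cv2.resize(a[190:270,380:470],(338,300)),cv2.resize(b[220:310,120:260],(460,300))]))
E
```

```text
shift [ 0.6  0.3 85.6] roll 0.003 tcp [483.4 206.7 100.6] rows>= 2.1
```

View pics/c6.png

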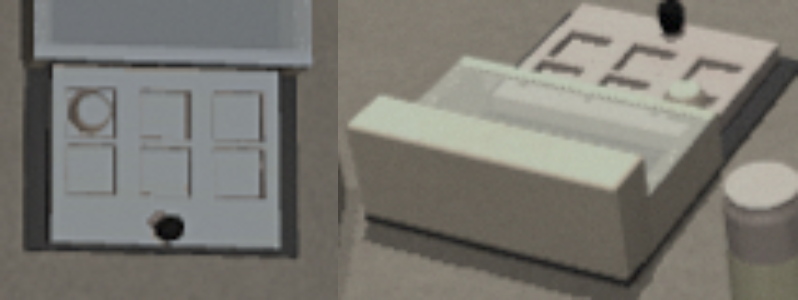

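The first tablet sits in the far-left well at (90,112), within its pocket. Next is tablet B.

Emit:
{"api": "arm_command", "payload": {
  "increments": "0.6 0 15 0; 0.6 0 35 0; 0.6 0 55 0; 0.6 0 70 0; 0.6 0 80 0; 0.6 0 85 0; 0.6 0 86 0; 0.6 0 86 0"
}}

```text
time: 19.93
ee_pos: [484.6, 205.9, 14.9]
tool_rot: [3.141, -0.055, 0.0]
wrist_force: [-0.3, -0.3, 0.6]
width: 0.5
```

Emit:
{"api": "arm_command", "payload": {
  "increments": "0 0 0 0; 0 0 0 0; 0 0 0 0; 0 0 0 0; 0 0 0 0; 0 0 0 0; 0 0 0 0; 0 0 0 0",
  "jaw": 0,
  "squeeze": 15
}}

```text
time: 20.6
ee_pos: [484.9, 206.5, 15.4]
tool_rot: [-3.141, 0.054, -0.002]
wrist_force: [0.7, -1.1, 6.7]
width: 0.377
```

Emit:
{"api": "arm_command", "payload": {
  "increments": "0 0 -20 0; 0 0 -55 0; 4 20 -85 0; 10 58 -85 0; 17 96 -85 0; 24 134 -85 0; 31 172 -85 0; 38 210 -85 0"
}}

```text
time: 21.27
ee_pos: [515.0, -6.6, 99.9]
tool_rot: [3.141, -0.053, 0.001]
wrist_force: [0.3, 0.3, -1.0]
width: 0.375
```

Emit:
{"api": "arm_command", "payload": {
  "increments": "6 36 0 -0.024; 12 72 0 -0.024; 18 108 0 -0.024; 24 144 0 -0.024; 30 180 0 -0.024; 35 208 0 -0.024; 38 224 0 -0.024; 38.5 229 0 -0.024"
}}

```text
time: 21.93
ee_pos: [545.3, -239.0, 99.3]
tool_rot: [3.14, -0.023, -0.0]
wrist_force: [-0.7, -0.4, -0.9]
width: 0.382
```

Emit:
{"api": "arm_command", "payload": {
  "increments": "0 0 0 0; 0 0 0 0; 0 0 0 0; 0 0 0 0; 0 0 0 0; 0 0 0 0; 0 0 0 0; 0 0 0 0"
}}

```text
time: 22.6
ee_pos: [545.8, -234.8, 99.7]
tool_rot: [3.141, -0.015, 0.0]
wrist_force: [-0.2, 0.2, -0.3]
width: 0.375
```

```bash
python3 - <<'E'
from h import *
go(546,-235.1,25,np.pi/2-.009)
E
```

```text
shift [ 0.2  0.3 74.7] roll -0.001 tcp [ 545.8 -234.8   99.7] rows>= 1.8
```

Emit:
{"api": "arm_command", "payload": {
  "increments": "0 0 15 0; 0 0 35 0; 0 0 50 0; 0 0 62 0; 0 0 70 0; 0 0 74 0; 0 0 74 0; 0 0 74 0"
}}

```text
time: 23.27
ee_pos: [546.1, -235.1, 26.0]
tool_rot: [3.141, -0.016, 0.001]
wrist_force: [-0.2, 0.0, -0.6]
width: 0.377
```

Emit:
{"api": "arm_command", "payload": {
  "increments": "0 0 0 0; 0 0 0 0; 0 0 0 0; 0 0 0 0; 0 0 0 0; 0 0 0 0; 0 0 0 0; 0 0 0 0",
  "jaw": 44
}}

```text
time: 23.93
ee_pos: [545.8, -235.1, 25.7]
tool_rot: [3.142, -0.016, 0.0]
wrist_force: [0.5, 0.0, 0.1]
width: 0.504
```

Emit:
{"api": "arm_command", "payload": {
  "increments": "0 0 -15 0; 0 0 -45 0; 0 0 -75 0; -9 -35 -75 0; -18 -74 -75 0; -28 -113 -75 0; -38 -152 -75 0; -47 -190 -75 0"
}}

```text
time: 24.6
ee_pos: [499.8, -42.9, 100.8]
tool_rot: [3.141, -0.016, 0.001]
wrist_force: [0.2, 0.5, -0.6]
width: 0.503
```

Emit:
{"api": "arm_command", "payload": {
  "increments": "-9 -37 0 0.026; -18 -74 0 0.026; -27 -111 0 0.026; -36 -148 0 0.026; -45 -185 0 0.026; -54 -215 0 0.026; -61 -240 0 0.026; -64 -251 0 0.026"
}}

```text
time: 25.27
ee_pos: [437.9, 211.0, 101.0]
tool_rot: [-3.139, 0.05, -0.001]
wrist_force: [0.2, 0.4, -0.1]
width: 0.5
```

Emit:
{"api": "arm_command", "payload": {
  "increments": "0 0 0 0; 0 0 0 0; 0 0 0 0; 0 0 0 0; 0 0 0 0; 0 0 0 0; 0 0 0 0; 0 0 0 0"
}}

```text
time: 25.93
ee_pos: [439.4, 206.6, 100.7]
tool_rot: [3.141, -0.058, 0.0]
wrist_force: [0.3, 0.0, 0.4]
width: 0.504
```

```bash
python3 - <<'E'
from h import *
go(438.8,206.8,15,np.pi/2-.035)
E
```

```text
shift [-0.7 -0.1 85.7] roll -0.002 tcp [439.4 206.6 100.7] rows>= 2.1
```

Emit:
{"api": "arm_command", "payload": {
  "increments": "-0.6 0 15 0; -0.6 0 35 0; -0.6 0 55 0; -0.6 0 70 0; -0.6 0 80 0; -0.6 0 85 0; -0.6 0 86 0; -0.6 0 86 0"
}}

```text
time: 26.6
ee_pos: [438.8, 207.3, 14.8]
tool_rot: [-3.141, 0.057, -0.0]
wrist_force: [1.0, -1.2, -0.7]
width: 0.505
```

Emit:
{"api": "arm_command", "payload": {
  "increments": "0 0 0 0; 0 0 0 0; 0 0 0 0; 0 0 0 0; 0 0 0 0; 0 0 0 0; 0 0 0 0; 0 0 0 0",
  "jaw": 0,
  "squeeze": 15
}}

```text
time: 27.27
ee_pos: [439.2, 207.3, 15.3]
tool_rot: [-3.141, 0.057, -0.002]
wrist_force: [-0.7, -0.9, 6.6]
width: 0.378
```

Emit:
{"api": "arm_command", "payload": {
  "increments": "0 0 -20 0; 0 0 -55 0; 5 20 -85 0; 14 58 -85 0; 24 96 -85 0; 33 134 -85 0; 43 172 -85 0; 52 210 -85 0"
}}

```text
time: 27.93
ee_pos: [483.2, -6.6, 100.0]
tool_rot: [3.141, -0.057, 0.001]
wrist_force: [0.6, -0.1, 0.8]
width: 0.377
```

Emit:
{"api": "arm_command", "payload": {
  "increments": "9 36 0 0; 18 72 0 0; 27 108 0 0; 36 144 0 0; 45 180 0 0; 54 216 0 0; 63 250 0 0; 69 275 0 0"
}}

```text
time: 28.6
ee_pos: [541.7, -285.9, 99.5]
tool_rot: [3.14, -0.061, -0.0]
wrist_force: [0.3, 0.5, -0.3]
width: 0.376
```

Emit:
{"api": "arm_command", "payload": {
  "increments": "4 15 0 -0.026; 4 15 0 -0.026; 4 15 0 -0.026; 4 15 0 -0.026; 4 15 0 -0.026; 4 15 0 -0.026; 4 15 0 -0.026; 4 15 0 -0.026"
}}

```text
time: 29.27
ee_pos: [545.6, -296.5, 99.9]
tool_rot: [3.141, -0.015, 0.0]
wrist_force: [0.2, -0.1, -0.1]
width: 0.382
```

```bash
python3 - <<'E'
from h import *
a,_=snap('top','t7')
hsv=cv2.cvtColor(a,cv2.COLOR_BGR2HSV)
m=cv2.inRange(hsv,(0,0,130),(180,45,255))
q=np.zeros_like(m);q[212:262,270:316]=m[212:262,270:316]
for c in cv2.findContours(q,0,cv2.CHAIN_APPROX_NONE)[0]:
    if cv2.contourArea(c)>20:
        (u,v),rad=cv2.minEnclosingCircle(c);print(u,v,rad,onz('top',[(u,v)],30).round(1))
go(545.4,-297.1,25,np.pi/2-.009)
E
```

```text
301.1666564941406 253.1666717529297 4.2492828369140625 [[433.7 148.3  30. ]]
302.68182373046875 238.68182373046875 4.047844409942627 [[479.2 144.5  30. ]]
303.5 223.875 4.155292510986328 [[526.1 142.9  30. ]]
shift [-0.2  0.5 74.8] roll -0.001 tcp [ 545.6 -296.6   99.8] rows>= 1.8
```

Emit:
{"api": "arm_command", "payload": {
  "increments": "0 0.5 15 0; 0 0.5 35 0; 0 0.5 50 0; 0 0.5 62 0; 0 0.5 70 0; 0 0.5 74 0; 0 0.5 74 0; 0 0.5 74 0"
}}

```text
time: 29.98
ee_pos: [545.8, -297.6, 26.0]
tool_rot: [3.141, -0.016, 0.001]
wrist_force: [0.6, 0.7, -0.3]
width: 0.378
```

Emit:
{"api": "arm_command", "payload": {
  "increments": "0 0 0 0; 0 0 0 0; 0 0 0 0; 0 0 0 0; 0 0 0 0; 0 0 0 0; 0 0 0 0; 0 0 0 0",
  "jaw": 44
}}

```text
time: 30.65
ee_pos: [545.4, -297.7, 25.6]
tool_rot: [3.142, -0.016, -0.0]
wrist_force: [0.7, 0.6, -0.1]
width: 0.502
```

Emit:
{"api": "arm_command", "payload": {
  "increments": "0 0 -15 0; 0 0 -45 0; 0 0 -75 0; -2 -35 -75 0; -4 -74 -75 0; -6 -113 -75 0; -8 -152 -75 0; -10 -190 -75 0"
}}

```text
time: 31.32
ee_pos: [537.1, -105.8, 100.9]
tool_rot: [3.141, -0.016, 0.001]
wrist_force: [1.0, 0.8, 0.4]
width: 0.498
```

Emit:
{"api": "arm_command", "payload": {
  "increments": "-2 -37 0 0.026; -4 -74 0 0.026; -6 -111 0 0.026; -8 -148 0 0.026; -10 -185 0 0.026; -11 -215 0 0.026; -12 -238 0 0.026; -13 -249 0 0.026"
}}

```text
time: 31.98
ee_pos: [526.4, 145.7, 100.9]
tool_rot: [-3.139, 0.05, -0.001]
wrist_force: [0.2, -0.3, 0.2]
width: 0.502
```

Emit:
{"api": "arm_command", "payload": {
  "increments": "0 0 0 0; 0 0 0 0; 0 0 0 0; 0 0 0 0; 0 0 0 0; 0 0 0 0; 0 0 0 0; 0 0 0 0"
}}

```text
time: 32.65
ee_pos: [527.0, 141.2, 100.7]
tool_rot: [3.141, -0.058, 0.0]
wrist_force: [0.3, -0.5, -0.2]
width: 0.5
```

```bash
python3 - <<'E'
from h import *
go(526.5,142.3,15,np.pi/2-.035)
a,_=snap('top','t8');b,_=snap('scene','s8')
cv2.imwrite('pics/c8.png',np.hstack([cv2.resize(a[190:270,380:470],(338,300)),cv2.resize(b[215:300,300:420],(423,300))]))
E
```

```text
shift [-0.6 -1.1 85.7] roll -0.002 tcp [527.  141.2 100.7] rows>= 2.1
```

View pics/c8.png

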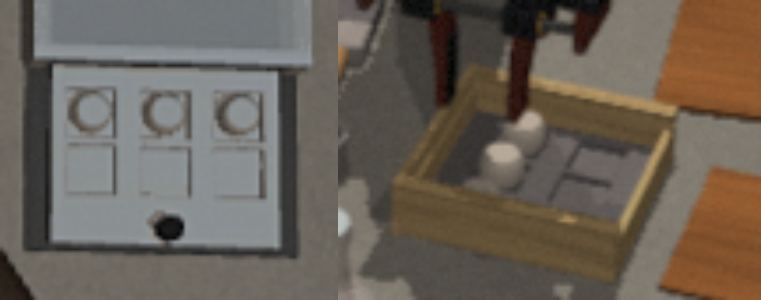

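The far row holds three tablets. The box view shows E and F, with F perhaps shifted slightly and to be rechecked, and D hidden by the near wall. Next is D.

Emit:
{"api": "arm_command", "payload": {
  "increments": "-0.6 -1 15 0; -0.6 -1 35 0; -0.6 -1 55 0; -0.6 -1 70 0; -0.6 -1 80 0; -0.6 -1 85 0; -0.6 -1 86 0; -0.6 -1 86 0"
}}

```text
time: 33.42
ee_pos: [526.6, 142.8, 14.8]
tool_rot: [-3.141, 0.057, -0.0]
wrist_force: [0.0, 0.7, 0.1]
width: 0.504
```

Emit:
{"api": "arm_command", "payload": {
  "increments": "0 0 0 0; 0 0 0 0; 0 0 0 0; 0 0 0 0; 0 0 0 0; 0 0 0 0; 0 0 0 0; 0 0 0 0",
  "jaw": 0,
  "squeeze": 15
}}

```text
time: 34.08
ee_pos: [527.0, 142.8, 15.4]
tool_rot: [-3.141, 0.057, -0.002]
wrist_force: [-0.7, 0.0, 6.3]
width: 0.38
```

Emit:
{"api": "arm_command", "payload": {
  "increments": "0 0 -20 0; 0 0 -55 0; -1 20 -85 0; -3 50 -85 0; -5 85 -85 0; -7 120 -85 0; -8 152 -85 0; -9 180 -85 0"
}}

```text
time: 34.75
ee_pos: [510.3, -39.4, 99.8]
tool_rot: [3.14, -0.059, -0.0]
wrist_force: [0.4, 0.0, -0.5]
width: 0.376
```

Emit:
{"api": "arm_command", "payload": {
  "increments": "-2 33 0 -0.026; -4 65 0 -0.026; -5 95 0 -0.026; -6 118 0 -0.026; -7 132 0 -0.026; -7 136 0 -0.026; -7 136 0 -0.026; -7 136 0 -0.026"
}}

```text
time: 35.42
ee_pos: [499.1, -171.5, 99.6]
tool_rot: [-3.141, 0.015, -0.0]
wrist_force: [-0.8, 0.3, -0.4]
width: 0.378
```

Emit:
{"api": "arm_command", "payload": {
  "increments": "0 0 0 0; 0 0 0 0; 0 0 0 0; 0 0 0 0; 0 0 0 0; 0 0 0 0; 0 0 0 0; 0 0 0 0"
}}

```text
time: 36.08
ee_pos: [499.0, -172.6, 99.7]
tool_rot: [3.142, -0.016, 0.0]
wrist_force: [0.0, -0.1, -0.6]
width: 0.378
```

```bash
cat > tabs.py <<'E'
from h import *
import sys
a,_=snap('top',sys.argv[1])
hsv=cv2.cvtColor(a,cv2.COLOR_BGR2HSV)
m=cv2.inRange(hsv,(0,0,130),(180,45,255))
q=np.zeros_like(m);q[212:262,270:316]=m[212:262,270:316]
for c in cv2.findContours(q,0,cv2.CHAIN_APPROX_NONE)[0]:
    if cv2.contourArea(c)>20:
        (u,v),rad=cv2.minEnclosingCircle(c);print(u,v,rad,onz('top',[(u,v)],30).round(1))
E
python3 tabs.py t9; python3 - <<'E'
from h import *
go(498.6,-172.6,25,np.pi/2-.009)
E
```

```text
301.5 253.125 4.155292510986328 [[433.8 147.3  30. ]]
302.68182373046875 238.68182373046875 4.047844409942627 [[479.2 144.5  30. ]]
shift [-0.4 -0.  74.7] roll -0.001 tcp [ 499.  -172.6   99.7] rows>= 1.8
```

Emit:
{"api": "arm_command", "payload": {
  "increments": "-0.4 0 15 0; -0.4 0 35 0; -0.4 0 50 0; -0.4 0 62 0; -0.4 0 70 0; -0.4 0 74 0; -0.4 0 74 0; -0.4 0 74 0"
}}

```text
time: 36.8
ee_pos: [498.9, -172.6, 26.0]
tool_rot: [3.141, -0.016, 0.001]
wrist_force: [-0.5, 0.1, -0.7]
width: 0.38
```

Emit:
{"api": "arm_command", "payload": {
  "increments": "0 0 0 0; 0 0 0 0; 0 0 0 0; 0 0 0 0; 0 0 0 0; 0 0 0 0; 0 0 0 0; 0 0 0 0",
  "jaw": 44
}}

```text
time: 37.47
ee_pos: [498.5, -172.6, 25.7]
tool_rot: [3.141, -0.016, -0.0]
wrist_force: [0.3, -0.5, 0.3]
width: 0.504
```

Emit:
{"api": "arm_command", "payload": {
  "increments": "0 0 -15 0; 0 0 -45 0; 0 0 -75 0; -2 -35 -75 0; -5 -74 -75 0; -8 -113 -75 0; -11 -152 -75 0; -13 -190 -75 0"
}}

```text
time: 38.13
ee_pos: [487.0, 19.2, 100.9]
tool_rot: [3.141, -0.017, 0.001]
wrist_force: [1.5, 0.2, -0.2]
width: 0.502
```

Emit:
{"api": "arm_command", "payload": {
  "increments": "-2 -33 0 0.026; -4 -65 0 0.026; -6 -93 0 0.026; -8 -113 0 0.026; -8 -123 0 0.026; -8 -126 0 0.026; -8 -126 0 0.026; -8 -126 0 0.026"
}}

```text
time: 38.8
ee_pos: [481.0, 142.1, 100.4]
tool_rot: [3.14, -0.059, -0.001]
wrist_force: [-0.4, -1.4, -0.5]
width: 0.501
```

Emit:
{"api": "arm_command", "payload": {
  "increments": "0 0 0 0; 0 0 0 0; 0 0 0 0; 0 0 0 0; 0 0 0 0; 0 0 0 0; 0 0 0 0; 0 0 0 0"
}}

```text
time: 39.47
ee_pos: [480.8, 143.6, 100.7]
tool_rot: [3.141, -0.057, 0.0]
wrist_force: [0.3, 0.3, 0.1]
width: 0.501
```

```bash
python3 - <<'E'
from h import *
go(480.3,144.2,15,np.pi/2-.035)
E
```

```text
shift [-0.5 -0.6 85.7] roll -0.001 tcp [480.8 143.6 100.7] rows>= 2.1
```

Emit:
{"api": "arm_command", "payload": {
  "increments": "-0.5 -0.6 15 0; -0.5 -0.6 35 0; -0.5 -0.6 55 0; -0.5 -0.6 70 0; -0.5 -0.6 80 0; -0.5 -0.6 85 0; -0.5 -0.6 86 0; -0.5 -0.6 86 0"
}}

```text
time: 40.13
ee_pos: [480.5, 144.4, 14.8]
tool_rot: [-3.141, 0.057, -0.0]
wrist_force: [-0.0, -0.1, -0.1]
width: 0.501
```

Emit:
{"api": "arm_command", "payload": {
  "increments": "0 0 0 0; 0 0 0 0; 0 0 0 0; 0 0 0 0; 0 0 0 0; 0 0 0 0; 0 0 0 0; 0 0 0 0",
  "jaw": 0,
  "squeeze": 15
}}

```text
time: 40.8
ee_pos: [480.9, 144.4, 15.4]
tool_rot: [-3.141, 0.057, -0.002]
wrist_force: [0.1, -0.2, 6.9]
width: 0.381
```

Emit:
{"api": "arm_command", "payload": {
  "increments": "0 0 -20 0; 0 0 -55 0; 2 20 -85 0; 5 58 -85 0; 8 96 -85 0; 11 134 -85 0; 14 172 -85 0; 17 210 -85 0"
}}

```text
time: 41.47
ee_pos: [489.4, -68.2, 99.9]
tool_rot: [3.141, -0.057, 0.001]
wrist_force: [1.1, 1.3, -0.6]
width: 0.376
```

Emit:
{"api": "arm_command", "payload": {
  "increments": "3 36 0 -0.026; 6 72 0 -0.026; 9 108 0 -0.026; 12 138 0 -0.026; 14 158 0 -0.026; 14.5 168 0 -0.026; 14.5 168 0 -0.026; 14.5 168 0 -0.026"
}}

```text
time: 42.13
ee_pos: [497.9, -233.7, 99.5]
tool_rot: [-3.141, 0.016, 0.001]
wrist_force: [0.7, 1.1, 0.3]
width: 0.378
```

Emit:
{"api": "arm_command", "payload": {
  "increments": "0 0 0 0; 0 0 0 0; 0 0 0 0; 0 0 0 0; 0 0 0 0; 0 0 0 0; 0 0 0 0; 0 0 0 0"
}}

```text
time: 42.8
ee_pos: [498.1, -234.7, 99.7]
tool_rot: [3.142, -0.016, 0.0]
wrist_force: [0.1, 1.2, -0.2]
width: 0.379
```

```bash
python3 tabs.py t10; python3 - <<'E'
from h import *
go(498,-234.6,25,np.pi/2-.009)
b,_=snap('scene','s10');a=cv2.imread('pics/t10.png')
cv2.imwrite('pics/c10.png',np.hstack([cv2.resize(a[200:275,255:330],(300,300)),cv2.resize(b[215:300,300:420],(423,300))]))
E
```

```text
301.5 253.125 4.155292510986328 [[433.8 147.3  30. ]]
shift [-0.1 -0.1 74.7] roll -0.001 tcp [ 498.1 -234.7   99.7] rows>= 1.8
```

View pics/c10.png

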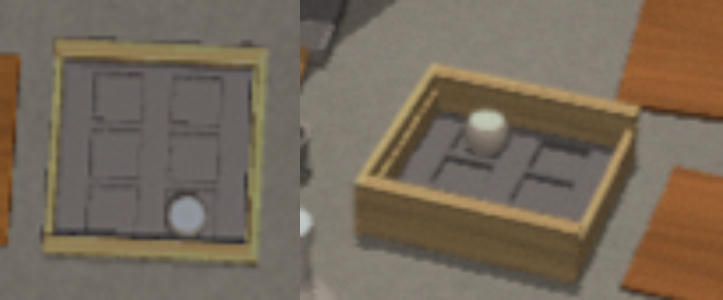

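F, the tablet at (186,214), sits about 5 mm off its pocket, partly on the rim. I place E first, then square F back into its pocket before picking it.

Emit:
{"api": "arm_command", "payload": {
  "increments": "0 0 15 0; 0 0 35 0; 0 0 50 0; 0 0 62 0; 0 0 70 0; 0 0 74 0; 0 0 74 0; 0 0 74 0"
}}

```text
time: 43.57
ee_pos: [498.4, -234.7, 26.0]
tool_rot: [3.141, -0.016, 0.001]
wrist_force: [-0.2, -0.3, -0.7]
width: 0.379
```

Emit:
{"api": "arm_command", "payload": {
  "increments": "0 0 0 0; 0 0 0 0; 0 0 0 0; 0 0 0 0; 0 0 0 0; 0 0 0 0; 0 0 0 0; 0 0 0 0",
  "jaw": 44
}}

```text
time: 44.23
ee_pos: [498.1, -234.7, 25.7]
tool_rot: [3.142, -0.016, 0.0]
wrist_force: [-0.1, 0.5, -0.2]
width: 0.5
```

Emit:
{"api": "arm_command", "payload": {
  "increments": "0 0 -15 0; 0 0 -45 0; 0 0 -75 0; -6 -35 -75 0; -13 -74 -75 0; -20 -113 -75 0; -27 -152 -75 0; -34 -190 -75 0"
}}

```text
time: 44.9
ee_pos: [465.5, -42.7, 100.9]
tool_rot: [3.141, -0.017, 0.001]
wrist_force: [0.9, 1.2, -0.0]
width: 0.501
```

Emit:
{"api": "arm_command", "payload": {
  "increments": "-7 -38 0 0.026; -14 -76 0 0.026; -20 -114 0 0.026; -26 -150 0 0.026; -30 -175 0 0.026; -33 -190 0 0.026; -33 -190 0 0.026; -33 -190 0 0.026"
}}

```text
time: 45.57
ee_pos: [434.8, 146.5, 100.6]
tool_rot: [3.141, -0.053, -0.0]
wrist_force: [0.4, -0.1, 0.7]
width: 0.501
```

Emit:
{"api": "arm_command", "payload": {
  "increments": "0 0 0 0; 0 0 0 0; 0 0 0 0; 0 0 0 0; 0 0 0 0; 0 0 0 0; 0 0 0 0; 0 0 0 0"
}}

```text
time: 46.23
ee_pos: [435.0, 145.9, 100.6]
tool_rot: [3.141, -0.057, 0.0]
wrist_force: [-0.9, -0.2, -0.4]
width: 0.501
```

```bash
python3 - <<'E'
from h import *
b=cv2.imread('pics/s10.png');hsv=cv2.cvtColor(b,cv2.COLOR_BGR2HSV)
# top face blob in scene + triangulation with top view (301.5,253.1)
x0=300+440*120/423-300*120/423; 
roi=b[240:266,340:362];m=cv2.inRange(cv2.cvtColor(roi,cv2.COLOR_BGR2HSV),(0,0,150),(180,70,255))
ys,xs=np.nonzero(m);print(len(xs));
if len(xs):
  u,v=(xs.min()+xs.max())/2+340,(ys.min()+ys.max())/2+240;print(u,v)
  o1,d1=rays('top',[(301.5,253.1)]);o2,d2=rays('scene',[(u,v)])
  A=np.c_[d1[0],-d2[0]];t=np.linalg.lstsq(A,o2-o1,rcond=None)[0];print(o1+t[0]*d1[0],o2+t[1]*d2[0])
go(434.5,146.5,18,np.pi/2-.035)
E
```

```text
46
352.5 249.0
[433.76074649 147.2460707   31.46173601] [433.9431449  146.58049027  31.46292911]
shift [-0.6 -0.6 82.6] roll -0.001 tcp [435.  145.9 100.6] rows>= 2.0
```

Emit:
{"api": "arm_command", "payload": {
  "increments": "-0.6 -0.6 15 0; -0.6 -0.6 35 0; -0.6 -0.6 55 0; -0.6 -0.6 70 0; -0.6 -0.6 80 0; -0.6 -0.6 84 0; -0.6 -0.6 85 0; -0.6 -0.6 85 0"
}}

```text
time: 46.9
ee_pos: [434.6, 146.9, 15.9]
tool_rot: [-3.141, 0.056, -0.0]
wrist_force: [0.1, 1.0, -0.4]
width: 0.498
```

Emit:
{"api": "arm_command", "payload": {
  "increments": "0 0 0 0; 0 0 0 0; 0 0 0 0; 0 0 0 0; 0 0 0 0; 0 0 0 0; 0 0 0 0; 0 0 0 0",
  "jaw": 0,
  "squeeze": 8
}}

```text
time: 47.57
ee_pos: [435.0, 146.8, 16.3]
tool_rot: [-3.141, 0.057, -0.002]
wrist_force: [-1.1, 0.3, 7.0]
width: 0.378
```

Emit:
{"api": "arm_command", "payload": {
  "increments": "0 0 -4 0; 0 0 -8 0; 1 0.6 -8 0; 2 1.2 -8 0; 2 1.2 -8 0; 2 1.2 -6 0; 2 1.2 -4 0; 2 1.2 -3 0"
}}

```text
time: 48.23
ee_pos: [436.1, 145.2, 18.2]
tool_rot: [3.141, -0.057, -0.001]
wrist_force: [0.3, -1.0, 0.8]
width: 0.383
```

Emit:
{"api": "arm_command", "payload": {
  "increments": "0 0 0 0; 0 0 0 0; 0 0 0 0; 0 0 0 0; 0 0 3 0; 0 0 3 0; 0 0 3 0; 0 0 3 0",
  "jaw": 44
}}

```text
time: 48.9
ee_pos: [436.3, 145.3, 15.6]
tool_rot: [3.141, -0.057, -0.0]
wrist_force: [-1.5, 0.4, 0.3]
width: 0.501
```

Emit:
{"api": "arm_command", "payload": {
  "increments": "0 0 0 0; 0 0 0 0; 0 0 0 0; 0 0 0 0; 0 0 0 0; 0 0 0 0; 0 0 0 0; 0 0 0 0",
  "jaw": 0,
  "squeeze": 15
}}

```text
time: 49.57
ee_pos: [436.4, 145.3, 15.7]
tool_rot: [3.141, -0.057, 0.0]
wrist_force: [0.4, -1.3, 0.3]
width: 0.373
```

```bash
python3 - <<'E'
from h import *
go(497.4,-296.6,15,np.pi/2-.009)
E
```

```text
shift [ 76.9 439.4   0.7] roll -0.027 tcp [436.4 145.3  15.7] rows>= 10.7
```

Good: the width is normal and the tablet is seated. Moving it to the last well.

Emit:
{"api": "arm_command", "payload": {
  "increments": "0 0 -20 0; 0 0 -55 0; 4 20 -85 0; 10 58 -85 0; 17 96 -85 0; 24 134 -85 0; 31 172 -85 0; 38 210 -85 0"
}}

```text
time: 50.23
ee_pos: [466.6, -67.9, 100.9]
tool_rot: [3.141, -0.057, 0.001]
wrist_force: [1.3, 0.5, -0.1]
width: 0.381
```

Emit:
{"api": "arm_command", "payload": {
  "increments": "6 36 0 -0.026; 12 72 0 -0.026; 18 108 0 -0.026; 24 144 0 -0.026; 30 180 0 -0.026; 35 208 0 -0.026; 38 224 0 -0.026; 39 229 0 -0.026"
}}

```text
time: 50.9
ee_pos: [496.9, -299.1, 100.2]
tool_rot: [3.141, -0.022, -0.001]
wrist_force: [0.4, 0.6, -0.5]
width: 0.379
```

Emit:
{"api": "arm_command", "payload": {
  "increments": "0 0 0 0; 0 0 0 0; 0 0 0 0; 0 0 0 0; 0 0 0 0; 0 0 0 0; 0 0 0 0; 0 0 0 0"
}}

```text
time: 51.57
ee_pos: [497.5, -296.0, 100.8]
tool_rot: [3.141, -0.016, 0.0]
wrist_force: [0.1, -0.0, -0.3]
width: 0.38
```

```bash
python3 - <<'E'
from h import *
go(497.4,-296.6,25,np.pi/2-.009);print(tool()[2]['width'])
E
```

```text
shift [-0.1  0.6 75.8] roll -0.001 tcp [ 497.5 -296.   100.8] rows>= 1.8
0.38015159101799384
```

Emit:
{"api": "arm_command", "payload": {
  "increments": "0 0.6 15 0; 0 0.6 35 0; 0 0.6 50 0; 0 0.6 62 0; 0 0.6 70 0; 0 0.6 74 0; 0 0.6 75 0; 0 0.6 75 0"
}}

```text
time: 52.23
ee_pos: [497.7, -296.8, 25.8]
tool_rot: [3.141, -0.016, 0.0]
wrist_force: [0.1, 0.0, 0.6]
width: 0.373
```

Emit:
{"api": "arm_command", "payload": {
  "increments": "0 0 0 0; 0 0 0 0; 0 0 0 0; 0 0 0 0; 0 0 0 0; 0 0 0 0; 0 0 0 0; 0 0 0 0",
  "jaw": 44
}}

```text
time: 52.9
ee_pos: [497.4, -296.8, 25.7]
tool_rot: [3.142, -0.016, 0.0]
wrist_force: [1.6, -0.5, 0.2]
width: 0.502
```

Emit:
{"api": "arm_command", "payload": {
  "increments": "0 0 -15 0; 0 0 -45 0; 0 0 -75 0; -20 -12 -75 0; -45 -28 -75 0; -70 -44 -75 0; -90 -56 -75 0; -105 -63 -75 0"
}}

```text
time: 53.57
ee_pos: [391.0, -231.3, 100.6]
tool_rot: [-3.142, 0.015, 0.002]
wrist_force: [-0.2, -0.0, 0.6]
width: 0.502
```

Emit:
{"api": "arm_command", "payload": {
  "increments": "0 0 0 0; 0 0 0 0; 0 0 0 0; 0 0 0 0; 0 0 0 0; 0 0 0 0; 0 0 0 0; 0 0 0 0",
  "jaw": 0
}}

```text
time: 54.23
ee_pos: [393.3, -232.7, 100.5]
tool_rot: [-3.141, 0.016, 0.0]
wrist_force: [0.1, -0.6, -0.6]
width: 0.004
```

```bash
python3 - <<'E'
from h import *
go(395,-234.3,28,np.pi/2-.009)
a,_=snap('top','t11');b,_=snap('scene','s11')
cv2.imwrite('pics/c11.png',np.hstack([cv2.resize(a[190:270,380:470],(338,300)),cv2.resize(b[220:310,120:260],(460,300))]))
E
```

```text
shift [ 1.8  1.6 72.5] roll -0.001 tcp [ 393.3 -232.7  100.5] rows>= 1.7
```

View pics/c11.png

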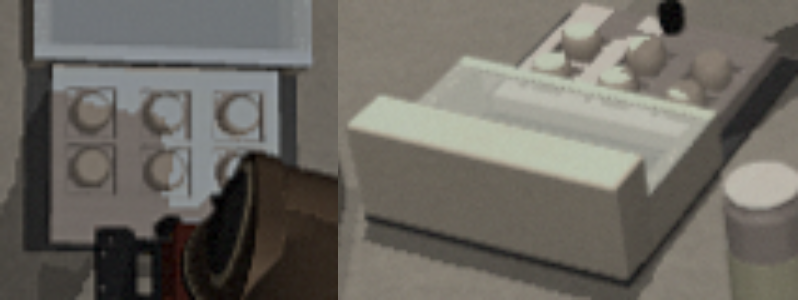

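All six wells hold tablets lying level; the arm partly covers the last one at (235,165), but the scene view shows it. Now I push the tray home.

Emit:
{"api": "arm_command", "payload": {
  "increments": "2 1.5 15 0; 2 1.5 35 0; 2 1.5 55 0; 2 1.5 68 0; 2 1.5 72 0; 10 1.5 72 0; 17 1.5 72 0; 22 1.5 72 0"
}}

```text
time: 55.0
ee_pos: [417.2, -234.7, 29.7]
tool_rot: [3.141, -0.016, 0.004]
wrist_force: [0.5, -0.3, 0.2]
width: 0.006
```

Emit:
{"api": "arm_command", "payload": {
  "increments": "4 0 0 0; 8 0 0 0; 13 0 0 0; 20 0 0 0; 28 0 0 0; 36 0 0 0; 44 0 0 0; 52 0 0 0"
}}

```text
time: 55.67
ee_pos: [467.9, -235.2, 28.7]
tool_rot: [3.141, -0.016, 0.0]
wrist_force: [-3.0, -1.6, 2.6]
width: 0.005
```

Emit:
{"api": "arm_command", "payload": {
  "increments": "8 0 0 0; 16 0 0 0; 24 0 0 0; 32 0 0 0; 40 0 0 0; 46 0 0 0; 50 0 0 0; 54 0 0 0"
}}

```text
time: 56.33
ee_pos: [521.4, -235.5, 28.5]
tool_rot: [3.142, -0.016, -0.0]
wrist_force: [-2.9, -1.7, 2.0]
width: 0.007
```

```bash
python3 - <<'E'
from h import *
go(537,-235.5,28,np.pi/2-.009);print(tool()[2]['wrist_force'])
E
```

```text
shift [15.6 -0.2  0.5] roll -0.001 tcp [ 521.4 -235.5   28.5] rows>= 0.4
[-2.89187387 -1.71948314  2.0427017 ]
```

Emit:
{"api": "arm_command", "payload": {
  "increments": "3 0 0 0; 6 0 0 0; 9 0 0 0; 11 0 0 0; 13 0 0 0; 14 0 0 0; 15 0 0 0; 16 0 0 0"
}}

```text
time: 57.0
ee_pos: [534.9, -235.6, 28.4]
tool_rot: [-3.141, 0.017, 0.007]
wrist_force: [-11.1, -0.3, 8.8]
width: 0.008
```

Emit:
{"api": "arm_command", "payload": {
  "increments": "0.5 0 0 0; 1 0 0 0; 1.5 0 0 0; 2 0 0 0; 2.5 0 0 0; 3 0 0 0; 3 0 0 0; 3 0 0 0"
}}

```text
time: 57.67
ee_pos: [535.0, -235.8, 28.3]
tool_rot: [-3.141, 0.018, 0.015]
wrist_force: [-18.3, -0.1, 13.8]
width: 0.004
```

The tray is against its stop. Backing off and checking.

Emit:
{"api": "arm_command", "payload": {
  "increments": "-8 0 0 0; -25 0 0 0; -45 0 0 0; -65 0 -10 0; -85 0 -35 0; -105 0 -70 0; -125 0 -105 0; -135 0 -130 0"
}}

```text
time: 58.33
ee_pos: [404.3, -233.8, 161.0]
tool_rot: [3.141, -0.015, 0.003]
wrist_force: [-0.1, -0.1, 0.2]
width: 0.005
```

Emit:
{"api": "arm_command", "payload": {
  "increments": "0 25 -10 0; 0 55 -20 0; 0 90 -20 0; 0 125 -20 0; 0 160 -20 0; 0 195 -20 0; 0 200 -20 0; 0 200 -20 0"
}}

```text
time: 59.0
ee_pos: [402.9, -436.3, 178.2]
tool_rot: [3.141, -0.021, 0.002]
wrist_force: [0.1, 1.0, -0.1]
width: 0.01
```

```bash
python3 - <<'E'
from h import *
a,_=snap('top','t12');b,_=snap('scene','s12')
g=cv2.inRange(cv2.cvtColor(a,cv2.COLOR_BGR2HSV),(0,0,0),(180,255,40))[195:250,412:440]
n,l,st,ce=cv2.connectedComponentsWithStats(g)
for i in range(1,n):
    if st[i,4]>15: c=ce[i]+[412,195];print(st[i],onz('top',[c],46).round(1))
cv2.imwrite('pics/c12.png',np.hstack([cv2.resize(a[150:270,200:480],(700,300))]))
cv2.imwrite('pics/c12.png',np.vstack([cv2.resize(a[150:270,200:480],(700,300)),cv2.resize(b[200:350,100:450],(700,300))]))
for tag in('t0','t12'):pass
A=cv2.imread('pics/top0.png')
print(r.observe()['time'])
E
```

```text
[ 9 18  8  6 34] [[ 556.3 -234.5   46. ]]
[  9  34  19  21 192] [[ 472.  -259.5   46. ]]
59.1
```

View pics/c12.png

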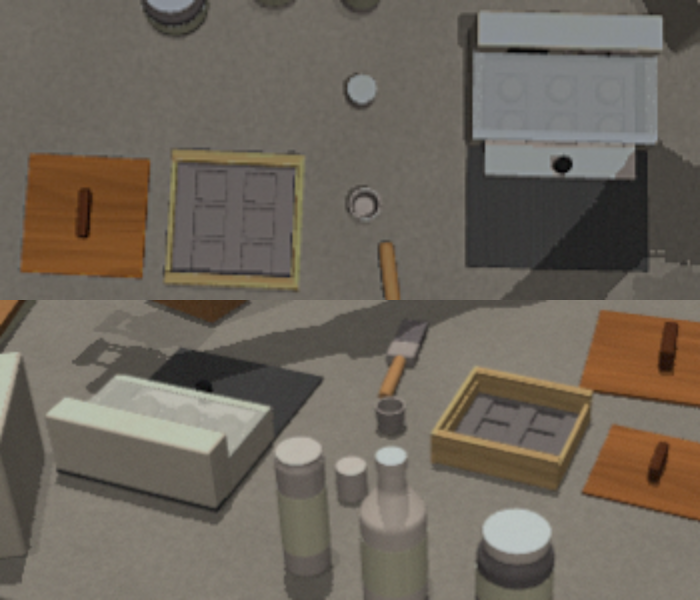

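```bash
python3 - <<'E'
from h import *
for t in('top0','t5','t12'):
    a=cv2.imread(f'pics/{t}.png');g=cv2.inRange(cv2.cvtColor(a,cv2.COLOR_BGR2HSV),(0,0,0),(180,255,40));q=np.zeros_like(g);q[205:262,417:432]=g[205:262,417:432]
    n,l,st,ce=cv2.connectedComponentsWithStats(q)
    for i in range(1,n):
        if 15<st[i,4]<80: print(t,onz('top',[ce[i]],46).round(1))
E
```

```text
top0 [[ 482.2 -233.1   46. ]]
t5 [[ 447.1 -233.2   46. ]]
t12 [[ 556.3 -234.5   46. ]]
```

```bash
python3 -c "
from h import *
print(ticket.close_job())"
```

```text
the job is handed in; nothing more can be done
None
```

The job is done and handed in at about 59 s of the 208 s allowed. I slid the smaller wooden lid out of the box and laid it flat on the table, rib up. All six tablets went one per well, and I pushed the tray home.

**Last checks**
- **Tray:** pushing 3 mm further moved nothing and the force rose to about 18 N, so it was against its stop. The camera put the knob's travel at 109.2 mm against the 110 mm expected, which is within pixel error.
- **Tablets and box:** before the push, all six tablets looked level in their wells, the last one partly hidden by the arm in the top view. Afterwards the box was empty and the tablets could be seen through the clear top.
- **Other things on the table:** nothing I could see in the last pictures had moved. I did not measure this, and the carton was only partly in the last crops.

**What went less well**
- **Knob grip:** when I pulled the tray out, the gripper was about 10 mm off the knob's centre. That put a side load of about 26 N and a vertical load of about 26 N on the wrist.
- **Shifted tablet:** the sixth tablet had moved a few millimetres towards a corner of its pocket, so I re-seated it there before picking it up.

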